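Rebuild a press-pack stack on its heat sink

ROBOT

A 7-joint arm with a two-finger parallel gripper is mounted at the origin on the work surface. World frame = base frame: x ahead of the robot, y to its left, z up, the work surface at z = 0. Lengths are in m, angles in rad, forces in N, time in s.
With the tool pointing down it reaches from about 0.4 to 0.875 m from the base axis. Payload 19.3 kg.
Tool frame: the origin (TCP) lies midway between the tips of the shut fingers; the grasp point (between the pads) lies 19 mm behind it; z points along the fingers, y is the direction in which the jaws open and shut (so a half turn about z gives the same grasp; the last joint's range is limited). The gripper opens to 85 mm and grips with 20 to 120 N. Pads are 22 mm wide; open, the fingers measure 114 mm over their backs; the gripper's body (76 mm by 85 mm) begins 54 mm behind the grasp point. The pads swing forward as they close: fully open they stand 13 mm farther back than shut.
Start: joints at [1.055, 0.521, -0.036, 1.599, 0.021, 1.021, -0.113], TCP at [0.269, -0.564, 0.194] pointing down, gripper open.
Joint ranges: [-2.91, 2.91], [-0.3, 2.13], [-1.5, 1.42], [0.17, 2.43], [-1.26, 4.41], [0.16, 1.93], [-2.52, 2.52]. Speed limits (rad/s): [1.89, 1.89, 2.39, 2.39, 3.01, 3.01, 3.01].

INTERFACE

Orientations are given as [roll, pitch, yaw] about the fixed x, y, z axes, in that order (R = Rz(yaw) Ry(pitch) Rx(roll)).
In Python, from workcell import bot, eyes gives the robot as it stands. The module is installed in compiled form; this text tells all that it offers.
- The arm moves only by the shell command python3 -m jog 'ROWS' [FORCE]. ROWS is JSON, a list of rows, each an object with "delta_pos": the shift along the world's x, y, z in mm, a list of three; "spin": the turn about the world's z in rad; "claw": the closure, from 0 (fully open) to 1 (shut). In form: [{"delta_pos": [tx, ty, tz], "spin": spin, "claw": claw}, ...]. A call has 1 to 8 rows; each row is the pose to reach, as a shift and turn from the pose measured when the call began; what a row does not reach only later rows make up. A row lasts 1/10 s, in which the tool goes at most 50 mm and 8.59 degrees, less where a joint would pass 70% of its speed; a pose out of reach is approached as far as the arm can. A call with a gripper value outside its range is refused whole. The fingers move at their own pace and stop on an object; FORCE is the grip in N (left out, the last holds). Time passes only in rows, so rows that repeat a pose let the fingers close. It gives the time, the measured TCP pose, the force and the opening at its end, in the units of the state.
- bot.observe(): the state, without advancing time (a new reading comes with each control period).
- eyes.grab_frame(name): name is "side" or "top"; returns the picture (480x640x3 uint8, blue, green, red); there is no depth.
- eyes.camera_params(name): a dict with "fx", "fy", "cx", "cy" (pixels), "origin" and "attitude" of the camera in the world. Camera axes: x right, y up, looking along -z (the intrinsics and any distortion apply to the point x, -y, -z); pixel columns grow to the right and rows downward; lengths in m; the calibration is good to about 2 mm. A picture is of the moment at which its call begins. camera_params takes no time and is no camera call.
- bot.job_done(): hands the job in, once; it reports no verdict.
The state is a dict: "clock": time; "qpos": joint angles; "qd": joint speeds; "joint_efforts": joint torques, N m; "position": TCP position; "tool_rot": TCP orientation; "force": force on the tool from outside, world axes, zero at the start; "moment": the same for the moment, N m; "grip_width": finger opening in m.
Only numpy, scipy, OpenCV 4.12 (cv2) and the standard library are available. Lean on these libraries where they do the work, as an engineer would, in place of code of your own. Each camera call takes 0.05 s, during which the arm holds its last target. There are 200 camera calls.

TASK

Build the power stack on the middle of the heat sink, from the bottom up: the white puck first, then the copper bar laid flat across it, then the red insulator, and the steel cap with its knob up on top. Set each part down and let go of it before the next, every part lying flat and centred over the marked spot on the heat sink. Leave the burnt brown puck, the little bottle and the screw tin where they are.

Things in the scene. Friction and masses are not known exactly. Their poses are not given: they have to be found in the camera images.
- heatsink: Finned aluminium heat sink, 90 x 90 mm, 40 mm high, fixed to the bench; the black ring with a grey centre (60 mm across) in the middle of its flat top marks where the stack stands. Origin at the centre of its underside, z up: the top is at 40 mm.
- puck: The good press-pack semiconductor: a white ceramic disc with a steel band and bright steel faces, 52 mm diameter, 26 mm high, about 0.2 kg, standing flat on the bench. Its flat faces are 42 mm across. Origin at the centre of its underside, z up.
- busbar: Copper bus bar, a flat slab 90 mm long (its x), 40 mm wide (its y), 12 mm thick, about 0.35 kg, lying flat, with a black spot (bolt hole) near each end. Origin at the centre of its underside, z up.
- insulator: Red insulator, a plain disc 46 mm in diameter and 24 mm high with thin dark rings round its side, about 0.07 kg, standing flat. Origin at the centre of its underside, z up.
- cap: Steel pressure cap, about 0.18 kg: a bright disc 44 mm in diameter and 10 mm thick with a dark round knob in the middle on top, 24 mm in diameter and 22 mm tall (32 mm overall), standing knob up. Origin at the centre of its underside, z up.
- dead_puck: The burnt-out semiconductor: same shape as the good one (52 mm diameter, 26 mm high) but dark brown with dark faces, loose. Not used: leave it where it is. Origin at the centre of its underside.
- flux: Small clear bottle with a white cap, 28 mm diameter, 60 mm tall, loose, standing between the parts. Leave it where it is. Origin at the centre of its underside.
- tin: Low yellow round tin of brass screws, 40 mm diameter, about 20 mm high, loose, standing between the parts. Leave it where it is. Origin at the centre of its underside.
Not all that is in view belongs to the job. Of the things shaped like the busbar, the copper one is meant.

How it is judged:
By the outcome, as a careful person would: the job done as asked, in the order asked, and still so for the second after the job is handed in, with the robot touching nothing.
It also fails if it takes over 112 s, if anything falls off the work surface, if the arm or the gripper's body presses on something with over 40 N, if the wrist force passes 120 N, or if a joint passes its speed limit or range.

## Working session

There is one attempt and no reset: what is moved stays moved. The work goes in short steps, Python scripts to look and compute and a shell command to move; the robot and the scene stay as the last step left them, time stands still between calls to the robot, and variables do not carry over. Pictures are saved under pics/ and viewed, about 12 in all and at most 16, crops included, and the job is handed in when it is done.

```bash
mkdir -p pics
python3 - <<'E'
from workcell import bot, eyes
import cv2
for n in("top","side"):
    cv2.imwrite(f"pics/{n}0.png",eyes.grab_frame(n)); print(eyes.camera_params(n))
print(bot.observe())
E
```

```text
{'fx': 439.82663607754995, 'fy': 439.82663607754995, 'cx': 320.4289780445839, 'cy': 244.14330690018792, 'origin': array([0.39820308, 0.06148979, 0.85331594]), 'attitude': array([ 0.12849751,  0.00469014, -1.5868211 ])}
{'fx': 536.7976335868761, 'fy': 536.7976335868761, 'cx': 325.83688210332616, 'cy': 239.22169978554416, 'origin': array([ 0.47144172, -0.64428036,  0.94587357]), 'attitude': array([ 0.67294468, -0.00551554, -0.00873633])}
{'clock': 0.1, 'qpos': array([ 1.05478727,  0.52192059, -0.03635145,  1.59992458,  0.02121851,
        1.02111918, -0.11284655]), 'qd': array([ 7.80228986e-04, -7.05421492e-04,  2.63655222e-03, -1.30743679e-03,
       -1.08177318e-05,  3.79903059e-04,  1.28843111e-03]), 'joint_efforts': array([ 2.50128869e-03, -9.28496075e+01,  1.98353738e+00, -3.70537090e+01,
        1.80672412e-02,  5.22325587e-03,  1.43782859e-04]), 'position': array([ 0.26932574, -0.56362792,  0.19341358]), 'tool_rot': array([-3.14060929e+00,  7.29077760e-05,  4.45781592e-01]), 'force': array([0.88838365, 0.28652388, 0.85239069]), 'moment': array([-0.0187366 ,  0.00366424, -0.01907118]), 'grip_width': 0.08545356472284979}
```

View pics/top0.png

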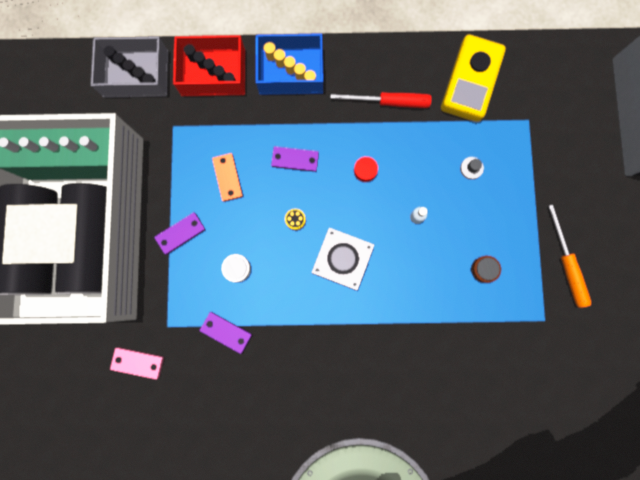

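View pics/side0.png

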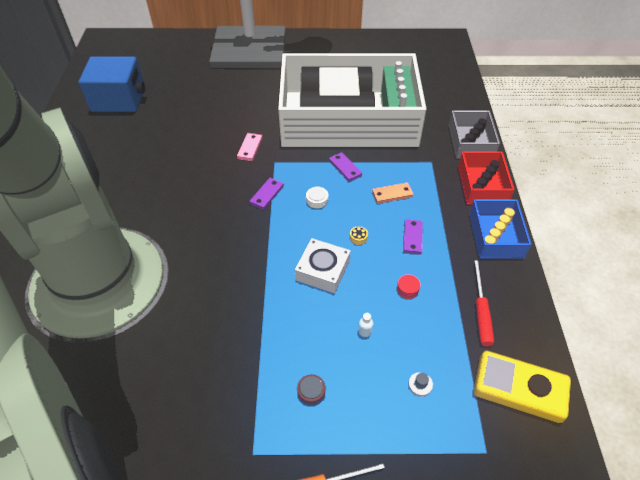

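The top view shows the heat sink at (343,258), white puck (235,268), red insulator (366,169), cap (472,167), dead puck (486,269), flux (420,214) and tin (295,219). Five bars could be taken for the busbar: orange-copper (227,177), purple (295,159), (180,233) and (225,333), and pink (136,363). I choose (227,177) and check it in a close crop. The white puck could only be confused with the white cap plate at (472,167) or the brown puck.

```bash
cat > h.py <<'E'
from workcell import bot, eyes
import cv2, numpy as np
from scipy.spatial.transform import Rotation as R
def ray(n,u,v,z):
    p=eyes.camera_params(n); d=R.from_euler('xyz',p['attitude']).apply([(u-p['cx'])/p['fx'],-(v-p['cy'])/p['fy'],-1])
    return p['origin']+d*(z-p['origin'][2])/d[2]
def proj(n,P):
    p=eyes.camera_params(n); c=R.from_euler('xyz',p['attitude']).inv().apply(np.array(P)-p['origin'])
    return np.array([p['cx']+p['fx']*c[0]/-c[2], p['cy']+p['fy']*c[1]/c[2]])
def crop(n,x,y,w,h,s,out):
    im=eyes.grab_frame(n); cv2.imwrite(out,cv2.resize(im[y:y+h,x:x+w],None,fx=s,fy=s,interpolation=cv2.INTER_CUBIC))
E
python3 - <<'E'
from h import *
crop("top",205,145,160,150,4,"pics/c1.png")
crop("top",340,145,180,140,4,"pics/c2.png")
E
```

```text
(no output)
```

View pics/c1.png

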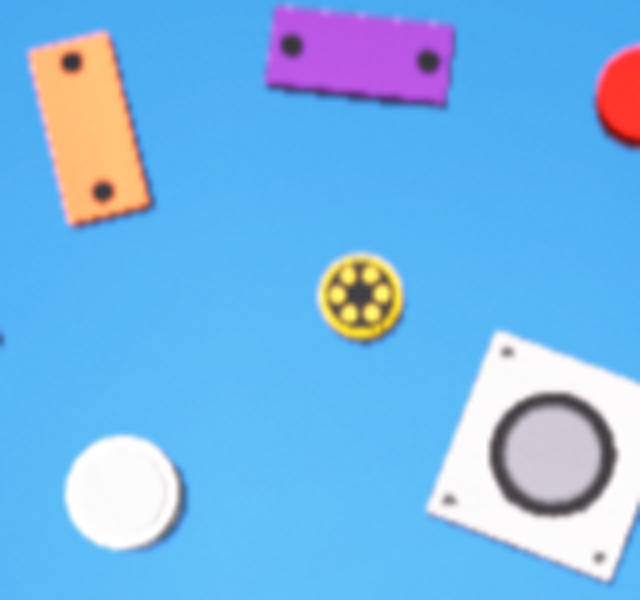

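View pics/c2.png

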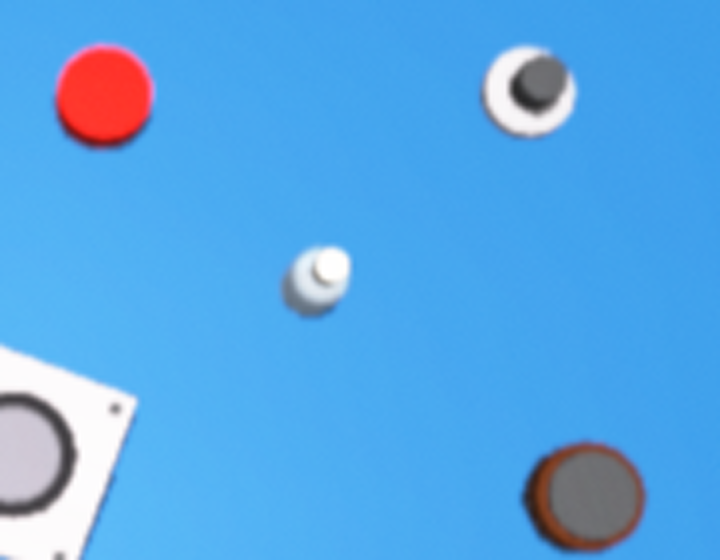

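Crop 1 confirms the orange-copper bar with two black spots: holes at crop (71,62) and (103,191), the white puck at (124,491) and the ring at (553,454). Crop 2 shows the red top at (105,93), the cap disc at (530,91) with its knob top at (541,82), the flux at (318,275) and the dead puck at (590,495).

Run:
```python
from h import *
def t(ox,x,y,z): return ray("top",ox+x/4-.375,145+y/4-.375,z)
o={}
for n,a,s in [("ring",(205,553,454,.04),(323,260)),("puck",(205,124,491,.02),(317,196)),("barA",(205,71,62,.012),(379,195)),("barB",(205,103,191,.012),(406,190)),
 ("red",(340,105,93,.024),(409,284)),("cap",(340,530,91,.01),(421,384)),("knob",(340,541,82,.032),(422,379)),("flux",(340,332,265,.06),(366,317)),("tin",(205,361,296,.02),(359,234)),("dead",(340,597,493,.026),(312,386)),
 ("hsNW",(205,507,352,.04),(0,0)),("hsSW",(205,449,500,.04),(0,0)),("hsSE",(205,599,557,.04),(0,0)), ("purp",(205,360,55,.012),(413,236))]:
    p=t(*a); print(n,(p*1000).round(1), (ray("side",*s,a[3])*1000).round(1) if s[0] else "")
```

```text
ring [476.5  22.4  40. ] [476.3  22.1  40. ]
puck [464.1 225.4  20. ] [463.3 224.   20. ]
barA [677.9 255.1  12. ] [611.  234.2  12. ]
barB [612.2 238.6  12. ] [677.  250.4  12. ]
red [653.4 -27.1  24. ] [653.3 -28.3  24. ]
cap [ 655.1 -238.3   10. ] [ 655.  -239.2   10. ]
knob [ 652.7 -236.    32. ] [ 653.6 -239.3   32. ]
flux [ 559.2 -124.9   60. ] [ 556.9 -126.8   60. ]
tin [556.3 112.1  20. ] [556.9 108.2  20. ]
dead [ 454.9 -252.3   26. ] [ 455.1 -248.7   26. ]
hsNW [524.7  42.8  40. ] 
hsSW [455.9  71.   40. ] 
hsSE [428.5   2.3  40. ] 
purp [678.9 112.   12. ] [678.3 108.4  12. ]
```

Both cameras agree to about 2 mm. Targets in mm: ring (476.5,22.3), puck (464,225), bar (644.7,245, axis 13.8°), red (653.3,-27.7), cap (654.5,-238.5). Puck first.

```bash
r='{"delta_pos":[215,390,0],"spin":0,"claw":0}'; python3 -m jog '[{"delta_pos":[215,390,0],"spin":0,"claw":0},{"delta_pos":[215,390,0],"spin":0,"claw":0},{"delta_pos":[215,390,0],"spin":0,"claw":0},{"delta_pos":[215,390,0],"spin":0,"claw":0},{"delta_pos":[215,390,0],"spin":0,"claw":0},{"delta_pos":[215,390,0],"spin":0,"claw":0},{"delta_pos":[215,390,0],"spin":0,"claw":0},{"delta_pos":[215,390,0],"spin":0,"claw":0}]' 80
```

```text
clock: 1.0
position: [0.463, -0.2117, 0.1938]
tool_rot: [-3.141, -0.0, 0.446]
force: [1.2, 0.0, 0.4]
grip_width: 0.0856
```

```bash
python3 -m jog '[{"delta_pos":[10,437,-60],"spin":0,"claw":0},{"delta_pos":[10,437,-60],"spin":0,"claw":0},{"delta_pos":[5,437,-60],"spin":0,"claw":0},{"delta_pos":[1,437,-60],"spin":0,"claw":0},{"delta_pos":[1,437,-60],"spin":0,"claw":0},{"delta_pos":[1,437,-60],"spin":0,"claw":0},{"delta_pos":[1,437,-60],"spin":0,"claw":0},{"delta_pos":[1,437,-60],"spin":0,"claw":0}]'
```

```text
clock: 1.8
position: [0.4639, 0.1847, 0.1394]
tool_rot: [-3.141, -0.0, 0.445]
force: [1.8, -0.7, -0.3]
grip_width: 0.0853
```

```bash
python3 -m jog '[{"delta_pos":[0,40,-50],"spin":0,"claw":0},{"delta_pos":[0,40,-80],"spin":0,"claw":0},{"delta_pos":[0,40,-108],"spin":0,"claw":0},{"delta_pos":[0,40,-108],"spin":0,"claw":0},{"delta_pos":[0,40,-108],"spin":0,"claw":0}]'; python3 -c "
from h import *
print(bot.observe()['position']); crop('side',220,120,200,150,4,'pics/p1.png')"
```

```text
clock: 2.3
position: [0.464, 0.2246, 0.0319]
tool_rot: [-3.141, 0.0, 0.445]
force: [0.2, 0.0, 0.4]
grip_width: 0.0851
[0.46395581 0.22456329 0.03187469]
```

View pics/p1.png

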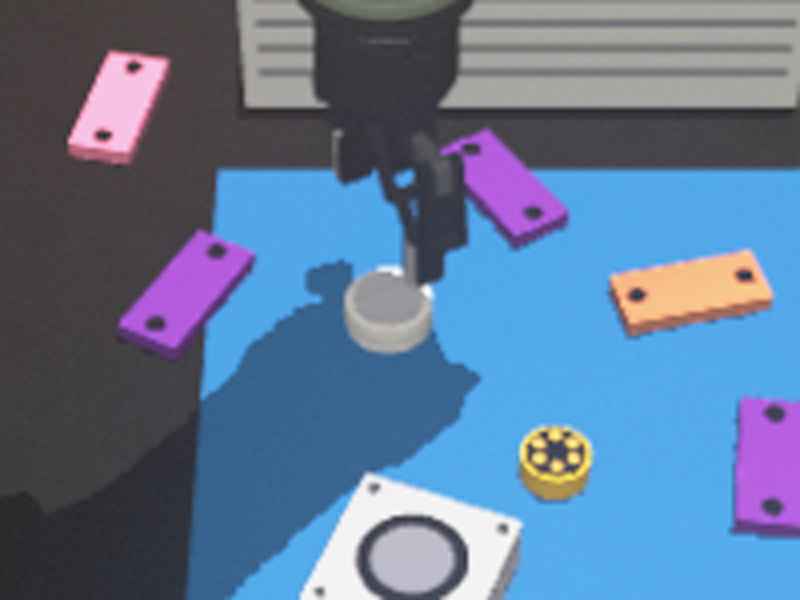

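```bash
python3 -c "
from h import *
for P in [(.464,.2246,.026),(.4825,.1862,.045),(.4825,.1862,.032),(.4455,.263,.045),(.4825,.1862,.065),(.464,.2246,.13)]: print(P,((proj('side',P)-[220,120]+.375)*4).round())"
```

```text
(0.464, 0.2246, 0.026) [391. 298.]
(0.4825, 0.1862, 0.045) [423. 324.]
(0.4825, 0.1862, 0.032) [423. 339.]
(0.4455, 0.263, 0.045) [359. 228.]
(0.4825, 0.1862, 0.065) [423. 300.]
(0.464, 0.2246, 0.13) [389. 167.]
```

```bash
python3 -c "
from h import *
crop('top',150,190,160,120,4,'pics/p2.png');crop('side',220,120,200,150,4,'pics/p3.png')
print(bot.observe()['position'],bot.observe()['qpos'])
im=[cv2.imread(f'pics/p{i}.png') for i in (1,3)];print(cv2.absdiff(*im).mean())
for P in [(.464,.2246,.026),(.4825,.1862,.045),(.4455,.263,.045),(.464,.2246,.13),(.464,.2246,.2)]: print(P,((proj('top',P)-[150,190]+.375)*4).round())"
```

```text
[0.46497495 0.22475686 0.03303469] [-0.38494762  0.59980409 -0.24174606  2.00004789  0.25446434  0.56730791
 -1.92756635]
1.07846875
(0.464, 0.2246, 0.026) [343. 310.]
(0.4825, 0.1862, 0.045) [419. 266.]
(0.4455, 0.263, 0.045) [251. 349.]
(0.464, 0.2246, 0.13) [294. 291.]
(0.464, 0.2246, 0.2) [252. 275.]
```

View pics/p2.png

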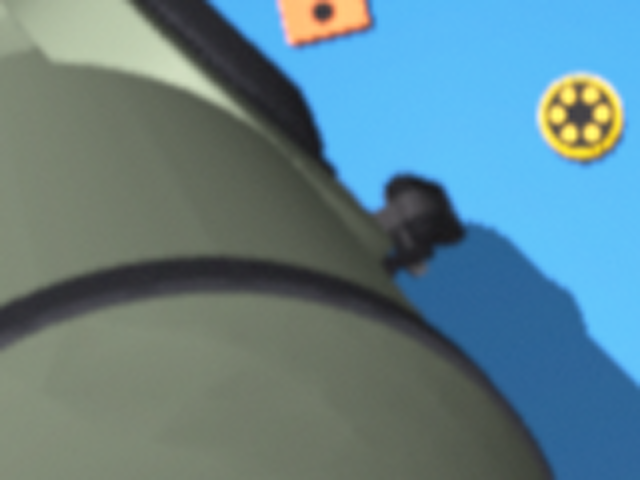

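```bash
python3 -c "
from h import *
for z in (.03,.045,.06,.075,.09,.11): print(z,ray('side',220+425/4-.375,120+280/4-.375,z).round(4),ray('top',150+418/4-.375,190+270/4-.375,z).round(4))"
```

```text
0.03 [0.4843 0.235  0.03  ] [0.4821 0.1888 0.03  ]
0.045 [0.4841 0.2206 0.045 ] [0.4806 0.1865 0.045 ]
0.06 [0.4838 0.2062 0.06  ] [0.479  0.1841 0.06  ]
0.075 [0.4836 0.1918 0.075 ] [0.4775 0.1818 0.075 ]
0.09 [0.4834 0.1774 0.09  ] [0.476  0.1795 0.09  ]
0.11 [0.4831 0.1582 0.11  ] [0.4739 0.1764 0.11  ]
```

View pics/p3.png

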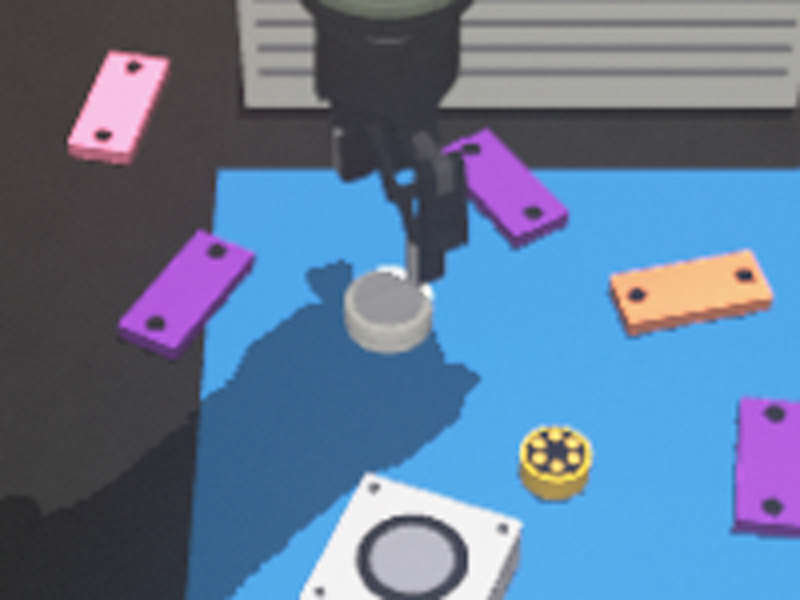

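The side view (p3) puts the near finger's tip higher than I expected, at crop (428,280). I'll descend gently and check again, which is safe either way.

```bash
python3 -m jog '[{"delta_pos":[0,0,-10],"spin":0,"claw":0},{"delta_pos":[0,0,-20],"spin":0,"claw":0},{"delta_pos":[0,0,-26],"spin":0,"claw":0},{"delta_pos":[0,0,-26],"spin":0,"claw":0}]'; python3 -c "
from h import *
crop('side',240,100,150,120,4,'pics/p4.png')"
```

```text
clock: 2.85
position: [0.4644, 0.2245, 0.006]
tool_rot: [-3.141, -0.001, 0.445]
force: [0.2, -0.2, -0.2]
grip_width: 0.0853
```

View pics/p4.png

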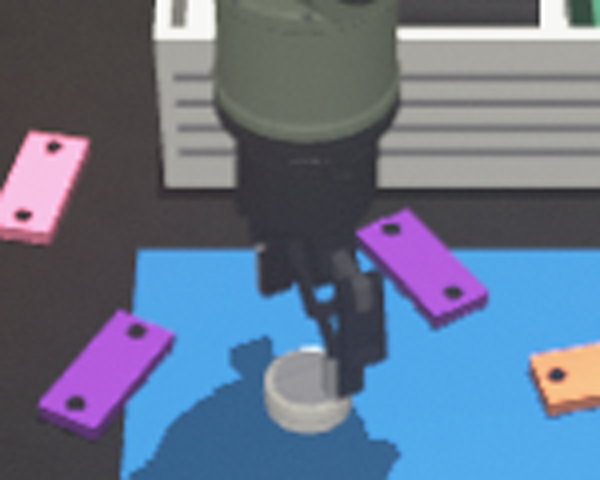

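```bash
python3 -m jog '[{"delta_pos":[0,0,0],"spin":0,"claw":1},{"delta_pos":[0,0,0],"spin":0,"claw":1},{"delta_pos":[0,0,0],"spin":0,"claw":1},{"delta_pos":[0,0,0],"spin":0,"claw":1},{"delta_pos":[0,0,0],"spin":0,"claw":1},{"delta_pos":[0,0,0],"spin":0,"claw":1}]' 30; python3 -c "
from h import *
crop('side',240,100,150,120,4,'pics/p5.png')"
```

```text
clock: 3.5
position: [0.4646, 0.2246, 0.0065]
tool_rot: [-3.141, -0.002, 0.445]
force: [-0.3, 0.3, -0.2]
grip_width: 0.0003
```

View pics/p5.png

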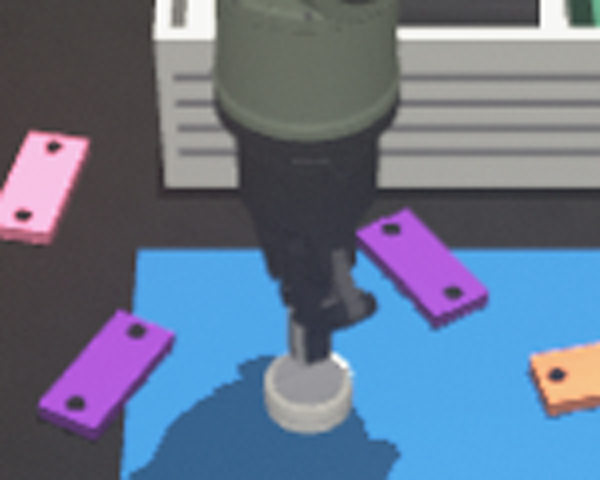

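```bash
python3 -c "
from h import *
for z in (.0065,.03,.035,.04,.045,.05): print(z,((proj('side',(.4646,.2246,z))-[240,100]+.375)*4).round(1))
print(bot.observe()['force'])"
```

```text
0.0065 [311.8 400.3]
0.03 [311.6 373. ]
0.035 [311.5 367.1]
0.04 [311.5 361.1]
0.045 [311.4 355.1]
0.05 [311.4 349.1]
[ 0.33977593 -0.66671323 -0.35476205]
```

The gripper shut fully above the puck. With the tip at crop (312,362), the true tip height is about 39 mm against the 6.5 mm reported, so real z ≈ reported + 33 mm while x and y agree. Releases will be relative to each grasp height, so I only need to apply the offset for the grasps.

```bash
python3 -m jog '[{"delta_pos":[0,0,0],"spin":0,"claw":0},{"delta_pos":[0,0,0],"spin":0,"claw":0},{"delta_pos":[0,0,0],"spin":0,"claw":0},{"delta_pos":[0,0,0],"spin":0,"claw":0},{"delta_pos":[0,0,0],"spin":0,"claw":0},{"delta_pos":[0,0,-10],"spin":0,"claw":0},{"delta_pos":[0,0,-20],"spin":0,"claw":0},{"delta_pos":[0,0,-20],"spin":0,"claw":0}]' 30; python3 -m jog '[{"delta_pos":[0,0,-5],"spin":0,"claw":0},{"delta_pos":[0,0,-10],"spin":0,"claw":0},{"delta_pos":[0,0,-10],"spin":0,"claw":0},{"delta_pos":[0,0,-10],"spin":0,"claw":0}]'; python3 -c "
from h import *
crop('side',240,100,150,120,4,'pics/p6.png')"
```

```text
clock: 4.35
position: [0.4636, 0.2242, -0.0152]
tool_rot: [-3.142, 0.001, 0.445]
force: [1.0, -0.4, 0.3]
grip_width: 0.0857
clock: 4.75
position: [0.4636, 0.2242, -0.0252]
tool_rot: [-3.142, 0.001, 0.445]
force: [-0.9, 0.2, -0.7]
grip_width: 0.0853
```

View pics/p6.png

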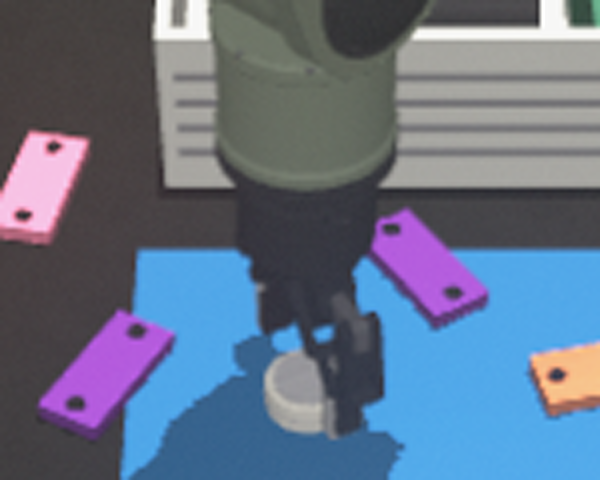

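The near finger (crop (343,437)) now stands beside the puck, with its tip about 2 cm above the bench, as predicted. Closing.

```bash
python3 -m jog '[{"delta_pos":[0,0,-2],"spin":0,"claw":1},{"delta_pos":[0,0,-2],"spin":0,"claw":1},{"delta_pos":[0,0,-2],"spin":0,"claw":1},{"delta_pos":[0,0,-2],"spin":0,"claw":1},{"delta_pos":[0,0,-2],"spin":0,"claw":1}]' 60
```

```text
clock: 5.3
position: [0.4638, 0.2243, -0.0265]
tool_rot: [3.142, 0.0, 0.445]
force: [-3.5, -1.2, 13.9]
grip_width: 0.0492
```

```bash
python3 -m jog '[{"delta_pos":[0,0,0],"spin":0,"claw":1},{"delta_pos":[0,0,0],"spin":0,"claw":1}]' 60; python3 -c "
from h import *
crop('side',275,150,80,80,6,'pics/p7.png')"
```

```text
clock: 5.5
position: [0.4639, 0.2243, -0.0264]
tool_rot: [3.142, -0.0, 0.445]
force: [-0.9, 0.6, 4.5]
grip_width: 0.049
```

View pics/p7.png

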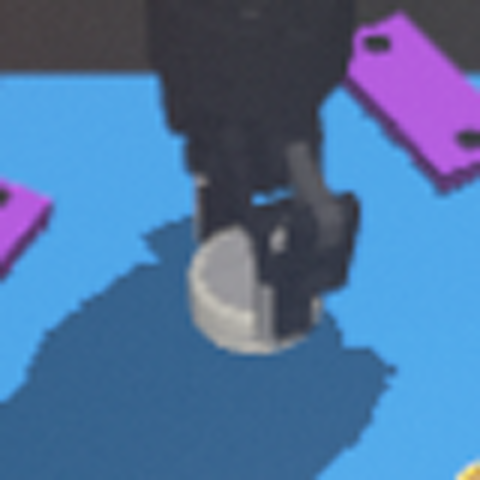

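The pads hold the puck across its middle with the tips a few mm above the bench. Lift and carry.

```bash
python3 -m jog '[{"delta_pos":[0,0,30],"spin":0,"claw":1},{"delta_pos":[0,0,70],"spin":0,"claw":1},{"delta_pos":[0,-40,90],"spin":0,"claw":1},{"delta_pos":[3,-80,90],"spin":0,"claw":1},{"delta_pos":[6,-120,90],"spin":0,"claw":1},{"delta_pos":[9,-160,90],"spin":0,"claw":1},{"delta_pos":[12.6,-202,90],"spin":0,"claw":1},{"delta_pos":[12.6,-202,90],"spin":0,"claw":1}]' 80; python3 -m jog '[{"delta_pos":[0,0,0],"spin":0,"claw":1},{"delta_pos":[0,0,0],"spin":0,"claw":1}]'
```

```text
clock: 6.35
position: [0.4763, 0.0164, 0.0634]
tool_rot: [3.14, 0.002, 0.438]
force: [1.2, 0.7, -1.0]
grip_width: 0.0485
clock: 6.55
position: [0.4762, 0.0166, 0.0634]
tool_rot: [3.14, 0.002, 0.438]
force: [0.0, 0.8, -2.0]
grip_width: 0.048
```

```bash
python3 -m jog '[{"delta_pos":[0.3,5.7,-10],"spin":0,"claw":1},{"delta_pos":[0.3,5.7,-25],"spin":0,"claw":1},{"delta_pos":[0.3,5.7,-38],"spin":0,"claw":1},{"delta_pos":[0.3,5.7,-44],"spin":0,"claw":1},{"delta_pos":[0.3,5.7,-44],"spin":0,"claw":1},{"delta_pos":[0.3,5.7,-44],"spin":0,"claw":1}]'; python3 -c "
from h import *
crop('side',270,200,100,100,5,'pics/p8.png')
print(bot.observe()['position'],bot.observe()['grip_width'])"
```

```text
clock: 7.15
position: [0.4766, 0.0229, 0.0194]
tool_rot: [3.14, 0.002, 0.438]
force: [-0.1, -0.9, -1.2]
grip_width: 0.0482
[0.47673549 0.02271552 0.01965767] 0.048338272280167585
```

View pics/p8.png

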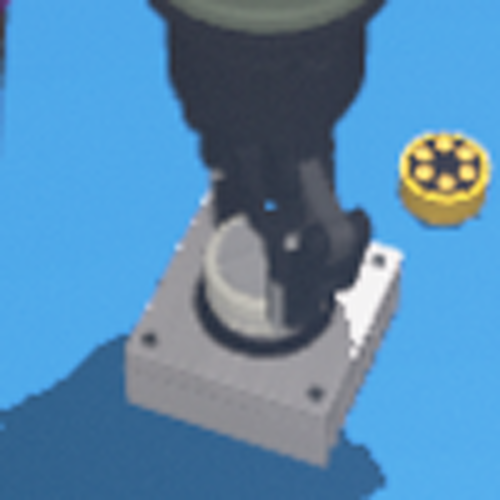

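The puck is centred over the black ring and hovering about 5 mm. Lower and release.

```bash
python3 -m jog '[{"delta_pos":[0,0,-2],"spin":0,"claw":1},{"delta_pos":[0,0,-4],"spin":0,"claw":1},{"delta_pos":[0,0,-5],"spin":0,"claw":1},{"delta_pos":[0,0,-5],"spin":0,"claw":1}]'
```

```text
clock: 7.6
position: [0.4767, 0.0226, 0.0146]
tool_rot: [3.14, 0.001, 0.438]
force: [0.0, -0.4, -1.8]
grip_width: 0.0485
```

```bash
python3 -m jog '[{"delta_pos":[0,0,-1],"spin":0,"claw":1},{"delta_pos":[0,0,-1.5],"spin":0,"claw":1},{"delta_pos":[0,0,-1.5],"spin":0,"claw":1}]'
```

```text
clock: 7.9
position: [0.4768, 0.0226, 0.0137]
tool_rot: [3.139, 0.001, 0.438]
force: [-5.0, -0.6, 18.1]
grip_width: 0.0485
```

Contact. Release and rise.

```bash
python3 -m jog '[{"delta_pos":[0,0,0.5],"spin":0,"claw":0},{"delta_pos":[0,0,0.5],"spin":0,"claw":0},{"delta_pos":[0,0,0.5],"spin":0,"claw":0},{"delta_pos":[0,0,0.5],"spin":0,"claw":0},{"delta_pos":[0,0,0.5],"spin":0,"claw":0},{"delta_pos":[0,0,30],"spin":0,"claw":0},{"delta_pos":[0,0,80],"spin":0,"claw":0},{"delta_pos":[0,0,110],"spin":0,"claw":0}]'; python3 -m jog '[{"delta_pos":[40,50,0],"spin":-0.1,"claw":0},{"delta_pos":[70,90,0],"spin":-0.197,"claw":0},{"delta_pos":[100,130,0],"spin":-0.197,"claw":0},{"delta_pos":[130,170,0],"spin":-0.197,"claw":0},{"delta_pos":[168,222,0],"spin":-0.197,"claw":0},{"delta_pos":[168,222,0],"spin":-0.197,"claw":0},{"delta_pos":[168,222,0],"spin":-0.197,"claw":0},{"delta_pos":[168,222,0],"spin":-0.197,"claw":0}]'; python3 -c "
from h import *
crop('top',290,205,110,110,5,'pics/p9.png')"
```

```text
clock: 8.7
position: [0.4772, 0.0228, 0.1263]
tool_rot: [3.139, -0.0, 0.438]
force: [0.7, -0.5, -0.2]
grip_width: 0.0856
clock: 9.5
position: [0.6448, 0.245, 0.1255]
tool_rot: [3.139, 0.001, 0.242]
force: [-0.7, -0.3, -0.2]
grip_width: 0.0855
```

View pics/p9.png

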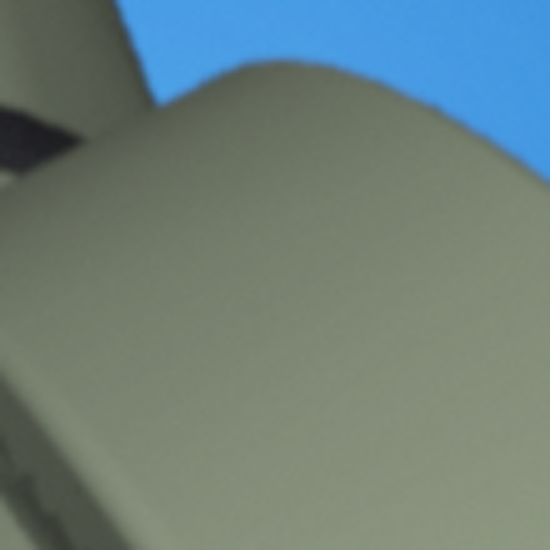

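The arm hides the stack from the top camera here, so checks will come from the side camera. The gripper is over the bar; descend and grip it.

```bash
python3 -m jog '[{"delta_pos":[0,0,-50],"spin":0,"claw":0},{"delta_pos":[0,0,-90],"spin":0,"claw":0},{"delta_pos":[0,0,-120],"spin":0,"claw":0},{"delta_pos":[0,0,-140],"spin":0,"claw":0},{"delta_pos":[0,0,-150.5],"spin":0,"claw":0},{"delta_pos":[0,0,-150.5],"spin":0,"claw":0},{"delta_pos":[0,0,-150.5],"spin":0,"claw":0}]'; python3 -m jog '[{"delta_pos":[0,0,0],"spin":0,"claw":1},{"delta_pos":[0,0,0],"spin":0,"claw":1},{"delta_pos":[0,0,0],"spin":0,"claw":1},{"delta_pos":[0,0,0],"spin":0,"claw":1},{"delta_pos":[0,0,0],"spin":0,"claw":1},{"delta_pos":[0,0,0],"spin":0,"claw":1}]' 40;  python3 - <<'E'
from h import *
im=eyes.grab_frame('side'); cv2.imwrite('pics/s9.png',im)
c=im[215:285,285:365]; g=cv2.cvtColor(c,cv2.COLOR_BGR2GRAY)
for r in range(10,66,3): print(215+r,' '.join(f'{v:3d}' for v in g[r,8:72:2]))
E
```

```text
clock: 10.25
position: [0.6454, 0.2439, -0.0235]
tool_rot: [3.139, -0.001, 0.24]
force: [0.8, -0.4, 1.2]
grip_width: 0.0855
clock: 10.85
position: [0.6454, 0.2439, -0.0235]
tool_rot: [3.138, -0.001, 0.24]
force: [-0.4, 0.0, -0.3]
grip_width: -0.0
225 149 151 151 150 150 151 151 150 150 151 150 150 150 151 111  93  94  94  93  94  93  93  92  93  95  95  93  91  93  93  92  93
228 149 150 151 151 151 150 151 149 151 151 150 143 113  93  92  94  94  93  93  93  94  94  93  93  92  94  92  93  93  99 133  72
231 149 150 151 150 152 151 150 151 152 111  93  93  94  94  93  94  94  94  94  94  93  93  95  93  93  94  93  94  93 108 116 138
234 150 150 149 151 144 140 139  92  94  93  94  93  94  93  94  93  95  96  94  93  94  93  95  95  94  93  94  93  95 123 128 150
237 143 138 112  93  93  92  94  94  95  97  94  94  93  93  94  94  94  94  94  93  93  94  93  96  94  93  96  95 101 133 132  72
240  93  92  93  94  93  94  95  94  95 145 121 159 131 110  96  93  95  95  94  95  91  94  94  95  94  96  93  93  94 128 137 141
243  93  92  91  92  94  95  94  95 149 152 131 152 150 156 1
[... 954 characters left out ...]
 240 243 243 241 133 130 153 153 153 153
267  93 103 158  80 131 154 155 237 243 217  71  62 145 163 179 177 176 162 136  65 166 243 243 243 244 130 139 144 153 154 154 153
270  92 137 160 156 154 203 243 243 242 243 244 224 176 124  83  83 101 132 180 244 243 243 243 244 190 138 141 153 152 153 154 154
273  94 133 142 145 145 143 193 238 242 244 244 244 244 244 243 244 244 244 244 243 243 244 244 230 136 133 152 154 155 154 155 154
276  93 130 144 145 144 138 144 142 143 146 155 236 240 244 244 244 244 244 244 243 241 244 245 136 139 149 154 155 155 156 154 156
279  94 116 144 143 143 143 144 143 144 144 142 145 147 146 145 187 240 244 244 224 146 243 194 140 152 155 155 155 154 154 156 155
```

Not held: the fingers shut over the bar, so the z offset exceeds 35.5 mm. I'll use the shut tips to touch the bar top gently and calibrate.

```bash
for i in 1; do python3 -m jog '[{"delta_pos":[-0.5,1,-1],"spin":0,"claw":1},{"delta_pos":[-0.5,1,-2],"spin":0,"claw":1},{"delta_pos":[-0.5,1,-2],"spin":0,"claw":1}]'; done; python3 -c "
from h import *
o=bot.observe();print(o['position'],o['force']); crop('side',350,130,110,90,5,'pics/p10.png')"
```

```text
clock: 11.2
position: [0.6448, 0.2452, -0.0252]
tool_rot: [3.139, -0.001, 0.24]
force: [-2.0, 0.7, 6.7]
grip_width: -0.0003
[ 0.64475468  0.24516802 -0.02524207] [-2.01889115  0.7388444   6.71334532]
```

View pics/p10.png

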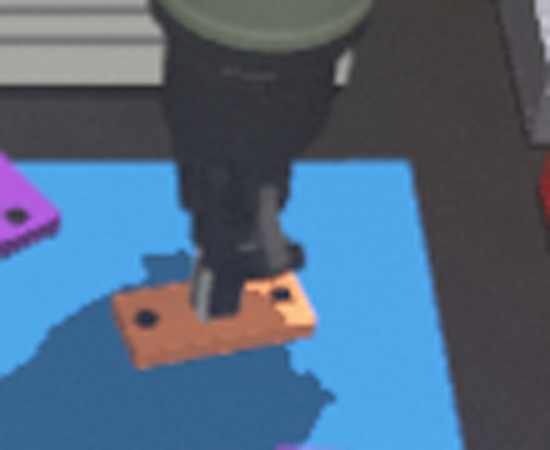

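Contact at reported z = -25.2 gives an offset of 37 mm, so the bench is at reported -37. The shut tips (217,315) stand on the bar's middle between the holes (146,318) and (282,295). Open, lower to about 0.5 mm true, close.

```bash
python3 -m jog '[{"delta_pos":[0,0,3],"spin":0,"claw":0},{"delta_pos":[0,0,3],"spin":0,"claw":0},{"delta_pos":[0,0,3],"spin":0,"claw":0},{"delta_pos":[0,0,3],"spin":0,"claw":0},{"delta_pos":[0,0,3],"spin":0,"claw":0},{"delta_pos":[0,0,-5],"spin":0,"claw":0},{"delta_pos":[0,0,-11],"spin":0,"claw":0},{"delta_pos":[0,0,-11],"spin":0,"claw":0}]'; python3 -m jog '[{"delta_pos":[0,0,0],"spin":0,"claw":0.3},{"delta_pos":[0,0,0],"spin":0,"claw":0.4},{"delta_pos":[0,0,0],"spin":0,"claw":1},{"delta_pos":[0,0,0],"spin":0,"claw":1},{"delta_pos":[0,0,0],"spin":0,"claw":1},{"delta_pos":[0,0,0],"spin":0,"claw":1},{"delta_pos":[0,0,0],"spin":0,"claw":1}]' 80
```

```text
clock: 12.05
position: [0.644, 0.2448, -0.0377]
tool_rot: [3.138, 0.001, 0.241]
force: [-0.5, -0.6, -0.7]
grip_width: 0.0853
clock: 12.75
position: [0.6443, 0.2451, -0.037]
tool_rot: [3.139, 0.0, 0.241]
force: [-1.8, 0.6, 6.2]
grip_width: 0.038
```

```bash
python3 -m jog '[{"delta_pos":[0,0,15],"spin":0,"claw":1},{"delta_pos":[0,0,50],"spin":0,"claw":1},{"delta_pos":[0,0,90],"spin":0,"claw":1},{"delta_pos":[-12,-16,110],"spin":0,"claw":1},{"delta_pos":[-36,-48,110],"spin":0,"claw":1},{"delta_pos":[-60,-80,110],"spin":0,"claw":1},{"delta_pos":[-84,-111,110],"spin":0,"claw":1},{"delta_pos":[-84,-111,110],"spin":0,"claw":1}]'; python3 -m jog '[{"delta_pos":[-20,-27,0],"spin":0,"claw":1},{"delta_pos":[-44,-59,0],"spin":0,"claw":1},{"delta_pos":[-66,-88,0],"spin":0,"claw":1},{"delta_pos":[-84,-111,0],"spin":0,"claw":1},{"delta_pos":[-84,-111,0],"spin":0,"claw":1}]'
```

```text
clock: 13.55
position: [0.5579, 0.129, 0.074]
tool_rot: [3.136, 0.003, 0.237]
force: [1.2, 0.2, -4.1]
grip_width: 0.0378
clock: 14.05
position: [0.4717, 0.0145, 0.0748]
tool_rot: [3.134, 0.004, 0.233]
force: [-0.8, 0.5, -3.1]
grip_width: 0.0374
```

```bash
python3 -m jog '[{"delta_pos":[5,8,0],"spin":0,"claw":1},{"delta_pos":[5,8,-10],"spin":0,"claw":1},{"delta_pos":[5,8,-25],"spin":0,"claw":1},{"delta_pos":[5,8,-36],"spin":0,"claw":1},{"delta_pos":[5,8,-41],"spin":0,"claw":1},{"delta_pos":[5,8,-41],"spin":0,"claw":1},{"delta_pos":[5,8,-41],"spin":0,"claw":1}]'
python3 - <<'E'
from h import *
im=eyes.grab_frame('side'); cv2.imwrite('pics/s11.png',im)
hsv=cv2.cvtColor(im,cv2.COLOR_BGR2HSV); m=cv2.inRange(hsv,(5,80,60),(16,255,255))[190:300,270:390]
ys,xs=np.nonzero(m); print(len(xs),xs.min()+270,xs.max()+270,ys.min()+190,ys.max()+190)
a=R.from_euler('z',.237)
for d in (-.045,.045): 
  for w in(-.02,.02): print(proj('side',a.apply([d,w,0])+[.4767,.0225,.083]).round(1))
for c in np.argwhere(m[:, :].any(0))[:,0][::4]: r=np.nonzero(m[:,c])[0]; print(c+270,r.min()+190,r.max()+190,end='; ')
E
```

```text
clock: 14.75
position: [0.4768, 0.0227, 0.0339]
tool_rot: [3.134, 0.004, 0.233]
force: [-0.4, -0.2, -3.7]
grip_width: 0.0377
415 301 361 229 261
[303.7 259.3]
[299.5 243.9]
[347.2 250.7]
[342.  235.7]
301 245 246; 305 244 261; 309 243 260; 313 242 260; 317 241 258; 333 255 255; 337 238 255; 341 237 254; 345 246 253;
```

The bar's projected outline matches the picture to about 1 px. Lower until contact.

```bash
python3 -m jog '[{"delta_pos":[0,0,-2],"spin":0,"claw":1},{"delta_pos":[0,0,-4],"spin":0,"claw":1},{"delta_pos":[0,0,-4.5],"spin":0,"claw":1},{"delta_pos":[0,0,-4.5],"spin":0,"claw":1}]'
```

```text
clock: 15.2
position: [0.4769, 0.0226, 0.0295]
tool_rot: [3.134, 0.004, 0.233]
force: [0.0, -0.3, -3.4]
grip_width: 0.0376
```

```bash
python3 -m jog '[{"delta_pos":[0,0,-1],"spin":0,"claw":1},{"delta_pos":[0,0,-1.5],"spin":0,"claw":1},{"delta_pos":[0,0,-1.5],"spin":0,"claw":1}]'
```

```text
clock: 15.5
position: [0.4771, 0.0226, 0.0289]
tool_rot: [3.134, 0.003, 0.233]
force: [-6.7, -0.2, 21.9]
grip_width: 0.0378
```

```bash
python3 -m jog '[{"delta_pos":[0,0,0.5],"spin":0,"claw":0},{"delta_pos":[0,0,0.5],"spin":0,"claw":0},{"delta_pos":[0,0,0.5],"spin":0,"claw":0},{"delta_pos":[0,0,0.5],"spin":0,"claw":0},{"delta_pos":[0,0,0.5],"spin":0,"claw":0},{"delta_pos":[0,0,30],"spin":0,"claw":0},{"delta_pos":[0,0,70],"spin":0,"claw":0},{"delta_pos":[0,0,70],"spin":0,"claw":0}]'; python3 -m jog '[{"delta_pos":[40,-12,0],"spin":0,"claw":0},{"delta_pos":[85,-25,0],"spin":0,"claw":0},{"delta_pos":[130,-38,0],"spin":0,"claw":0},{"delta_pos":[176,-50.3,0],"spin":0,"claw":0},{"delta_pos":[176,-50.3,-30],"spin":0,"claw":0},{"delta_pos":[176,-50.3,-50],"spin":0,"claw":0},{"delta_pos":[176,-50.3,-50],"spin":0,"claw":0}]'
python3 - <<'E'
from h import *
im=eyes.grab_frame('side'); cv2.imwrite('pics/s12.png',im)
print(bot.observe()['position'])
hsv=cv2.cvtColor(im,cv2.COLOR_BGR2HSV); m=cv2.inRange(hsv,(5,80,60),(16,255,255))[190:300,270:356]
a=R.from_euler('z',.233)
ys,xs=np.nonzero(m); q=cv2.convexHull(np.c_[xs+270,ys+190]); print(cv2.minAreaRect(q), cv2.approxPolyDP(q,1.5,True)[:,0].tolist())
for d in (-.045,.045): 
  for w in(-.02,.02): print(proj('side',a.apply([d,w,0])+[.4767,.0225,.078]).round(1),proj('side',a.apply([d,w,0])+[.4767,.0225,.066]).round(1))
m=cv2.inRange(hsv,(0,150,60),(4,255,255))[240:330,370:450]; x,y,w,h=cv2.boundingRect(m); print('red',x+370,y+240,w,h)
E
```

```text
clock: 16.3
position: [0.4792, 0.0229, 0.1026]
tool_rot: [3.133, -0.002, 0.233]
force: [1.0, 0.1, -0.4]
grip_width: 0.0856
clock: 17.0
position: [0.6532, -0.0274, 0.0493]
tool_rot: [3.134, 0.003, 0.233]
force: [0.0, 0.1, -0.9]
grip_width: 0.085
[ 0.6542089  -0.02736721  0.05130703]
((323.3390197753906, 249.74876403808594), (19.067148208618164, 43.37252426147461), 77.90524291992188) [[346, 254], [305, 262], [301, 246], [314, 242], [342, 239]]
[303.7 260.7] [303.9 264.2]
[299.6 245.4] [299.7 248.9]
[347.1 252.2] [346.9 255.8]
[342.  237.3] [341.8 240.9]
red 370 240 0 0
```

```bash
python3 -c "
import cv2
im=cv2.imread('pics/s12.png'); cv2.imwrite('pics/s12c.png',cv2.resize(im[190:330,270:450],None,fx=4,fy=4,interpolation=2))"
```

```text
(no output)
```

View pics/s12c.png

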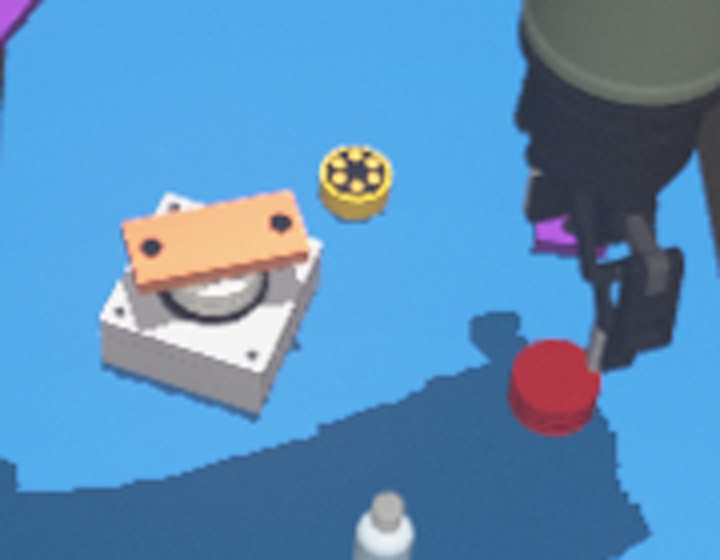

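The bar lies flat and centred on the puck: holes at crop (151,247) and (281,223), which puts its centre within 1 mm. The gripper is over the red insulator at (555,375). Descend and grip.

```bash
python3 -m jog '[{"delta_pos":[-0.5,0,-30],"spin":0,"claw":0},{"delta_pos":[-0.5,0,-60],"spin":0,"claw":0},{"delta_pos":[-0.5,0,-75],"spin":0,"claw":0},{"delta_pos":[-0.5,0,-82],"spin":0,"claw":0},{"delta_pos":[-0.5,0,-82],"spin":0,"claw":0},{"delta_pos":[-0.5,0,-82],"spin":0,"claw":0}]' 40; python3 -m jog '[{"delta_pos":[0,0,0],"spin":0,"claw":0.2},{"delta_pos":[0,0,0],"spin":0,"claw":0.3},{"delta_pos":[0,0,0],"spin":0,"claw":1},{"delta_pos":[0,0,0],"spin":0,"claw":1},{"delta_pos":[0,0,0],"spin":0,"claw":1},{"delta_pos":[0,0,0],"spin":0,"claw":1}]' 50
```

```text
clock: 17.65
position: [0.6546, -0.0273, -0.0293]
tool_rot: [3.133, -0.001, 0.233]
force: [0.3, 0.0, -0.2]
grip_width: 0.0853
clock: 18.25
position: [0.655, -0.0274, -0.0283]
tool_rot: [3.133, -0.002, 0.233]
force: [-4.6, -0.8, 12.3]
grip_width: 0.0439
```

```bash
python3 -m jog '[{"delta_pos":[0,0,15],"spin":0,"claw":1},{"delta_pos":[0,0,55],"spin":0,"claw":1},{"delta_pos":[0,0,95],"spin":0,"claw":1},{"delta_pos":[-20,6,115],"spin":0,"claw":1},{"delta_pos":[-60,17,115],"spin":0,"claw":1},{"delta_pos":[-95,27,115],"spin":0,"claw":1},{"delta_pos":[-130,37,115],"spin":0,"claw":1},{"delta_pos":[-130,37,115],"spin":0,"claw":1}]'; python3 -m jog '[{"delta_pos":[-20,6,0],"spin":0,"claw":1},{"delta_pos":[-40,11,0],"spin":0,"claw":1},{"delta_pos":[-46,13,0],"spin":0,"claw":1},{"delta_pos":[-46,13,0],"spin":0,"claw":1},{"delta_pos":[-46,13,0],"spin":0,"claw":1}]'
```

```text
clock: 19.05
position: [0.5213, 0.0106, 0.0878]
tool_rot: [3.133, -0.001, 0.235]
force: [0.4, 0.8, -0.7]
grip_width: 0.044
clock: 19.55
position: [0.4764, 0.0234, 0.0882]
tool_rot: [3.133, -0.002, 0.234]
force: [0.2, -0.0, 0.0]
grip_width: 0.0444
```

```bash
python3 -m jog '[{"delta_pos":[1.6,-0.8,-12],"spin":0,"claw":1},{"delta_pos":[1.6,-0.8,-24],"spin":0,"claw":1},{"delta_pos":[1.6,-0.8,-34],"spin":0,"claw":1},{"delta_pos":[1.6,-0.8,-34],"spin":0,"claw":1},{"delta_pos":[1.6,-0.8,-34],"spin":0,"claw":1}]'
python3 - <<'E'
from h import *
im=eyes.grab_frame('side'); cv2.imwrite('pics/s13.png',im)
hsv=cv2.cvtColor(im,cv2.COLOR_BGR2HSV); m=cv2.inRange(hsv,(170,120,50),(180,255,255))|cv2.inRange(hsv,(0,120,50),(4,255,255)); m=m[200:290,280:370]
x,y,w,h=cv2.boundingRect(m);print(x+280,y+200,w,h)
for z in(.083,.107):
  P=[proj('side',[.4767+.023*np.cos(t),.0225+.023*np.sin(t),z]) for t in np.linspace(0,6.28,60)]; print(np.min(P,0).round(1),np.max(P,0).round(1))
E
```

```text
clock: 20.05
position: [0.4777, 0.0227, 0.0537]
tool_rot: [3.133, -0.001, 0.235]
force: [-0.6, 0.5, -0.6]
grip_width: 0.0442
312 233 22 24
[311.9 238.4] [334.5 256.4]
[311.7 231. ] [334.8 249.1]
```

```bash
python3 -m jog '[{"delta_pos":[0,0,-2],"spin":0,"claw":1},{"delta_pos":[0,0,-3],"spin":0,"claw":1},{"delta_pos":[0,0,-3],"spin":0,"claw":1}]';python3 -m jog '[{"delta_pos":[0,0,-1],"spin":0,"claw":1},{"delta_pos":[0,0,-1],"spin":0,"claw":1}]'
```

```text
clock: 20.4
position: [0.4781, 0.0227, 0.0512]
tool_rot: [3.133, -0.002, 0.235]
force: [-0.4, -0.2, -0.9]
grip_width: 0.0443
clock: 20.6
position: [0.4781, 0.0227, 0.0502]
tool_rot: [3.133, -0.002, 0.235]
force: [-0.3, 0.1, -0.3]
grip_width: 0.044
```

```bash
python3 -m jog '[{"delta_pos":[0,0,-0.8],"spin":0,"claw":1},{"delta_pos":[0,0,-0.8],"spin":0,"claw":1}]';python3 -m jog '[{"delta_pos":[0,0,-0.7],"spin":0,"claw":1},{"delta_pos":[0,0,-0.7],"spin":0,"claw":1}]'
```

```text
clock: 20.8
position: [0.4782, 0.0227, 0.0497]
tool_rot: [3.133, -0.002, 0.234]
force: [-2.2, 0.3, 7.6]
grip_width: 0.0438
clock: 21.0
position: [0.4783, 0.0227, 0.0496]
tool_rot: [3.132, -0.002, 0.234]
force: [-5.4, 0.1, 18.7]
grip_width: 0.0437
```

```bash
python3 -m jog '[{"delta_pos":[0,0,0.5],"spin":0,"claw":0},{"delta_pos":[0,0,0.5],"spin":0,"claw":0},{"delta_pos":[0,0,0.5],"spin":0,"claw":0},{"delta_pos":[0,0,0.5],"spin":0,"claw":0},{"delta_pos":[0,0,0.5],"spin":0,"claw":0},{"delta_pos":[0,0,30],"spin":0,"claw":0},{"delta_pos":[0,0,60],"spin":0,"claw":0},{"delta_pos":[0,0,60],"spin":0,"claw":0}]'; python3 -m jog '[{"delta_pos":[25,-37,0],"spin":0,"claw":0},{"delta_pos":[50,-74,0],"spin":0,"claw":0},{"delta_pos":[75,-111,0],"spin":0,"claw":0},{"delta_pos":[100,-148,0],"spin":0,"claw":0},{"delta_pos":[125,-185,0],"spin":0,"claw":0},{"delta_pos":[150,-222,0],"spin":0,"claw":0},{"delta_pos":[176,-261,0],"spin":0,"claw":0},{"delta_pos":[176,-261,0],"spin":0,"claw":0}]'; python3 -m jog '[{"delta_pos":[0,0,0],"spin":0,"claw":0},{"delta_pos":[0,0,0],"spin":0,"claw":0}]'
python3 - <<'E'
from h import *
im=eyes.grab_frame('side'); cv2.imwrite('pics/s14.png',im)
hsv=cv2.cvtColor(im,cv2.COLOR_BGR2HSV); m=cv2.inRange(hsv,(170,120,50),(180,255,255))|cv2.inRange(hsv,(0,120,50),(4,255,255)); m=m[200:290,280:370]
x,y,w,h=cv2.boundingRect(m);print('red',x+280,y+200,x+w+280,y+h+200)
for z in(.078,.102):
  P=[proj('side',[.4767+.023*np.cos(t),.0225+.023*np.sin(t),z]) for t in np.linspace(0,6.28,60)]; print(np.min(P,0).round(1),np.max(P,0).round(1))
E
```

```text
clock: 21.8
position: [0.48, 0.0229, 0.1126]
tool_rot: [3.132, -0.007, 0.234]
force: [-0.4, 0.4, -1.3]
grip_width: 0.0856
clock: 22.6
position: [0.6568, -0.2443, 0.111]
tool_rot: [3.13, -0.006, 0.229]
force: [-1.8, -0.1, -0.9]
grip_width: 0.0853
clock: 22.8
position: [0.6562, -0.2442, 0.1102]
tool_rot: [3.13, -0.005, 0.229]
force: [0.6, -0.7, 0.6]
grip_width: 0.0857
red 313 233 335 258
[311.9 240. ] [334.5 257.9]
[311.8 232.6] [334.7 250.6]
```

The red insulator is centred within about 1 mm. Now the cap knob at (654.3,-238.4), at true height about 13 mm.

```bash
python3 -m jog '[{"delta_pos":[-1.9,5.8,-30],"spin":0,"claw":0},{"delta_pos":[-1.9,5.8,-70],"spin":0,"claw":0},{"delta_pos":[-1.9,5.8,-100],"spin":0,"claw":0},{"delta_pos":[-1.9,5.8,-120],"spin":0,"claw":0},{"delta_pos":[-1.9,5.8,-133],"spin":0,"claw":0},{"delta_pos":[-1.9,5.8,-133],"spin":0,"claw":0},{"delta_pos":[-1.9,5.8,-133],"spin":0,"claw":0}]' 40; python3 -m jog '[{"delta_pos":[0,0,0],"spin":0,"claw":0}]'
```

```text
clock: 23.55
position: [0.655, -0.2376, -0.0214]
tool_rot: [3.13, -0.006, 0.23]
force: [0.3, 0.3, 0.3]
grip_width: 0.0851
clock: 23.65
position: [0.6557, -0.2377, -0.02]
tool_rot: [3.129, -0.008, 0.23]
force: [1.0, -1.1, -0.5]
grip_width: 0.0853
```

```bash
python3 -m jog '[{"delta_pos":[-1.2,-0.5,-3],"spin":0,"claw":0.3},{"delta_pos":[-1.2,-0.5,-3],"spin":0,"claw":0.5},{"delta_pos":[-1.2,-0.5,-3],"spin":0,"claw":1},{"delta_pos":[-1.2,-0.5,-3],"spin":0,"claw":1},{"delta_pos":[-1.2,-0.5,-3],"spin":0,"claw":1},{"delta_pos":[-1.2,-0.5,-3],"spin":0,"claw":1},{"delta_pos":[-1.2,-0.5,-3],"spin":0,"claw":1}]' 50
```

```text
clock: 24.35
position: [0.6546, -0.2382, -0.0226]
tool_rot: [3.129, -0.008, 0.23]
force: [-1.4, 0.5, 4.3]
grip_width: 0.0218
```

```bash
python3 -m jog '[{"delta_pos":[0,0,15],"spin":0,"claw":1},{"delta_pos":[0,0,55],"spin":0,"claw":1},{"delta_pos":[0,0,95],"spin":0,"claw":1},{"delta_pos":[0,0,130],"spin":0,"claw":1},{"delta_pos":[-22,32,130],"spin":0,"claw":1},{"delta_pos":[-44,64,130],"spin":0,"claw":1},{"delta_pos":[-66,97,130],"spin":0,"claw":1},{"delta_pos":[-88,130,130],"spin":0,"claw":1}]'; python3 -m jog '[{"delta_pos":[-22,32,0],"spin":0,"claw":1},{"delta_pos":[-44,64,0],"spin":0,"claw":1},{"delta_pos":[-66,97,0],"spin":0,"claw":1},{"delta_pos":[-82,121,0],"spin":0,"claw":1},{"delta_pos":[-82,121,0],"spin":0,"claw":1},{"delta_pos":[-82,121,0],"spin":0,"claw":1}]'
```

```text
clock: 25.15
position: [0.5656, -0.1071, 0.1084]
tool_rot: [3.128, -0.009, 0.229]
force: [1.5, 0.1, -2.0]
grip_width: 0.0218
clock: 25.75
position: [0.4839, 0.0141, 0.1092]
tool_rot: [3.128, -0.01, 0.231]
force: [0.1, -1.3, -2.6]
grip_width: 0.0216
```

```bash
python3 -m jog '[{"delta_pos":[-3,4,0],"spin":0,"claw":1},{"delta_pos":[-6.6,8.5,-5],"spin":0,"claw":1},{"delta_pos":[-6.6,8.5,-15],"spin":0,"claw":1},{"delta_pos":[-6.6,8.5,-25],"spin":0,"claw":1},{"delta_pos":[-6.6,8.5,-25],"spin":0,"claw":1},{"delta_pos":[-6.6,8.5,-25],"spin":0,"claw":1}]'
python3 - <<'E'
from h import *
im=eyes.grab_frame('side'); cv2.imwrite('pics/s15.png',im)
g=cv2.cvtColor(im,cv2.COLOR_BGR2GRAY)
P=[proj('side',[.4767+.022*np.cos(t),.0225+.022*np.sin(t),.107]) for t in np.linspace(0,6.28,60)]; print(np.min(P,0).round(1),np.max(P,0).round(1))
for r in range(228,256,2): print(r,' '.join(f'{v:3d}' for v in g[r,304:344]))
E
```

```text
clock: 26.35
position: [0.4771, 0.0225, 0.0837]
tool_rot: [3.128, -0.009, 0.23]
force: [-0.5, 0.3, -2.8]
grip_width: 0.0217
[312.2 231.4] [334.3 248.7]
228 151 152 150 150 152 152 151 150 150 152 151 141  93  55  59  60  59  60  57  59  65  67  67  65  80  91  91  92  91  77  65  60  62  99 141 151 151 153 151 151
230 151 151 151 151 152 152 150 152 151 150 151 152 110  66  66  61  58  58  57  57  58  60  60  59  68  75  77  72  71  63  57  58  85 138 152 152 151 151 151 151
232 151 151 151 152 151 151 151 152 151 152 154 154 154 126  88 106  89  60  56  57  57  56  57  59  62  62  61  60  59  58  57  86 137 151 150 152 152 152 152 151
234 152 152 152 151 152 152 152 152 152 154 152 155 156 127  87 117  98  64  58  57  56  59  61  61  61  62  64  67  73  77 108 143 152 151 152 151 151 152 151 150
236 151 151 151 151 152 151 152 151 153 155 153 154 155 126  89 117 134 101  62  59  58  61  60  61  61 102 139 153 159 158 157 152 152 151 152 152 152 152 153 151
238 151 151 151 152 151 151 152 195 175 154 154 154 155 153 115 115 132 112  74  63  61  60  61  62  61 102 138 154 155 157 150 
[... 647 characters left out ...]
  88  96 188 206 156  76  68  69  68 111 190
248 126 127 124 122 123 126 128 128  97  71  78  84  92  95  94  96 101 117 124 125 125 117 112 109 100  97  94  88  81  74  93 176 202 206 207 181 158 195 208 208
250 124  98  65  56  54  73 107 125 106  81  73  71  75  84  85  89  92  95  95  95  96  95  95  91  87  86  82  78  75  76 103 128 183 205 208 209 208 210 208 208
252 112  77  56  53  55  58 101 126 130 112  85  79  79  84  86  84  80  80  82  81  80  82  82  80  86  86  85  86  83 104 128 134 134 182 204 208 209 208 203 197
254 131 129 121 107 102 124 130 131 130 132 120 104  87  81  84  82  83  86  84  81  81  81  78  84  86  80  80  99 109 124 127 133 137 136 135 128 121 124 124 123
```

The cap is aligned over the insulator, its disc spanning columns 312–334 as predicted. Lower.

```bash
python3 -m jog '[{"delta_pos":[0,0,-2],"spin":0,"claw":1},{"delta_pos":[0,0,-3],"spin":0,"claw":1},{"delta_pos":[0,0,-3],"spin":0,"claw":1}]';python3 -m jog '[{"delta_pos":[0,0,-1],"spin":0,"claw":1},{"delta_pos":[0,0,-1],"spin":0,"claw":1}]'
```

```text
clock: 26.7
position: [0.4774, 0.0225, 0.0811]
tool_rot: [3.128, -0.009, 0.23]
force: [-0.4, -0.1, -2.2]
grip_width: 0.0221
clock: 26.9
position: [0.4773, 0.0225, 0.08]
tool_rot: [3.128, -0.009, 0.23]
force: [-0.3, -0.3, -2.5]
grip_width: 0.0219
```

```bash
python3 -m jog '[{"delta_pos":[0,0,-0.8],"spin":0,"claw":1},{"delta_pos":[0,0,-0.8],"spin":0,"claw":1}]';python3 -m jog '[{"delta_pos":[0,0,-0.6],"spin":0,"claw":1},{"delta_pos":[0,0,-0.6],"spin":0,"claw":1}]'
```

```text
clock: 27.1
position: [0.4774, 0.0225, 0.0793]
tool_rot: [3.128, -0.01, 0.23]
force: [-0.1, -0.2, 0.9]
grip_width: 0.0222
clock: 27.3
position: [0.4778, 0.0226, 0.0792]
tool_rot: [3.128, -0.01, 0.23]
force: [-3.4, -0.1, 13.0]
grip_width: 0.0221
```

Contact. Release, rise and move clear for the last look.

```bash
python3 -m jog '[{"delta_pos":[0,0,0.3],"spin":0,"claw":0},{"delta_pos":[0,0,0.3],"spin":0,"claw":0},{"delta_pos":[0,0,0.3],"spin":0,"claw":0},{"delta_pos":[0,0,0.3],"spin":0,"claw":0},{"delta_pos":[0,0,0.3],"spin":0,"claw":0},{"delta_pos":[0,0,30],"spin":0,"claw":0},{"delta_pos":[0,0,70],"spin":0,"claw":0},{"delta_pos":[0,0,80],"spin":0,"claw":0}]'; python3 -m jog '[{"delta_pos":[20,-45,0],"spin":0,"claw":0},{"delta_pos":[30,-90,0],"spin":0,"claw":0},{"delta_pos":[40,-135,0],"spin":0,"claw":0},{"delta_pos":[40,-180,0],"spin":0,"claw":0},{"delta_pos":[40,-225,0],"spin":0,"claw":0},{"delta_pos":[40,-270,0],"spin":0,"claw":0},{"delta_pos":[40,-315,0],"spin":0,"claw":0},{"delta_pos":[40,-330,0],"spin":0,"claw":0}]'
python3 - <<'E'
from h import *
s=eyes.grab_frame('side')[190:400,260:450]; t=eyes.grab_frame('top')[190:400,260:450]
cv2.imwrite('pics/fin.png',cv2.resize(np.hstack([s,t]),None,fx=2.1,fy=2.1,interpolation=2))
E
```

```text
clock: 28.1
position: [0.4792, 0.0228, 0.1624]
tool_rot: [3.127, -0.014, 0.23]
force: [0.2, -0.1, 0.4]
grip_width: 0.0854
clock: 28.9
position: [0.5177, -0.3122, 0.1617]
tool_rot: [3.126, -0.013, 0.225]
force: [-1.0, 0.7, -0.6]
grip_width: 0.0856
```

View pics/fin.png

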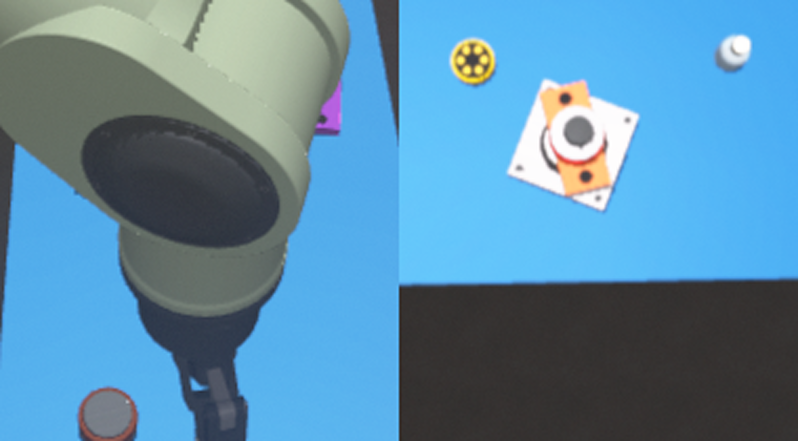

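The view (right half, top camera) shows the whole stack standing: knob at (578,130), bar holes at (566,98) and (586,177), tin and flux in place. A numeric check, no further viewing:

Run:
```python
from h import *
c=lambda x,y,z:(ray('top',260+(x-399)/2.1-.26,190+y/2.1-.26,z)*1000).round(1)
print('ring ref 476.5 22.4','knob',c(578,130,.134),'cap disc',c(578,134,.112),'bar',(c(566,98,.078)+c(586,177,.078))/2,'red?')
print('tin',c(472.5,61,.02),'flux',c(740,46,.06))
print(bot.job_done())
```

```text
ring ref 476.5 22.4 knob [478.1  23.2 134. ] cap disc [477.3  22.1 112. ] bar [478.15  22.1   78.  ] red?
tin [556.  112.3  20. ] flux [ 557.7 -123.9   60. ]
the job is handed in; nothing more can be done
None
```

I built the stack on the heat sink in the order asked: white puck, copper bar, red insulator, then the steel cap with its knob up. Each part was lowered until the arm felt contact and let go before the next one was picked up. The job is handed in, at about 29 s on the robot's clock.

- **Final check:** in the top camera the bar, cap disc and knob are within about 2 mm of the ring centre. The insulator was about 1 mm off in the side view after release.
- **Other things:** the tin and the bottle are where they were, to within about 2 mm. The burnt puck was only seen by eye in the last side picture, not measured.
- **What disagreed:** the reported tool height was about 37 mm lower than the true height. Because of this, the first grasps of the puck and the bar shut on nothing above the part. I corrected it by touching the bar lightly with the shut fingers.
- **What I could not check:** the arm blocked the side camera in the last picture, so I had only the top view for the finished stack. The puck is hidden there; I checked it from the side just before and just after letting it go, and it was centred.

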